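Stroke down the station flags round a brake disc

ROBOT

A 6-joint arm with a two-finger parallel gripper is mounted at the origin on the work surface. World frame = base frame: x ahead of the robot, y to its left, z up, the work surface at z = 0. Lengths are in m, angles in rad, forces in N, time in s.
With the tool pointing down it reaches from about 0.275 to 0.775 m from the base axis. Payload 14.6 kg.
Tool frame: the origin (TCP) lies midway between the tips of the shut fingers; the grasp point (between the pads) lies 19 mm behind it; z points along the fingers, y is the line along which they close (so a half turn about z gives the same grasp; the last joint's range is limited). The gripper opens to 85 mm and grips with 20 to 120 N. Pads are 22 mm wide; open, the fingers measure 114 mm over their backs; the gripper's body (76 mm by 85 mm) begins 54 mm behind the grasp point. The pads swing forward as they close: fully open they stand 13 mm farther back than shut.
Start: joints at [-1.314, 0.263, -0.048, 1.259, 0, 1.415], TCP at [0.21, -0.481, 0.231] pointing down, gripper open.
Joint ranges: [-2.65, 2.65], [-0.89, 1.7], [-1.18, 1.37], [-2.13, 2.11], [-1.35, 1.29], [-3.14, 3.14]. Speed limits (rad/s): [1.89, 1.89, 2.57, 2.79, 3.14, 3.14].

INTERFACE

Orientations are given as a unit quaternion [w, x, y, z].
In Python, from station import get_state, snapshot, calibration, hand_in gives the robot as it stands. The module is installed in compiled form; this text tells all that it offers.
- The arm moves only by the tool step_arm, never from a script. Its arguments are lists of equal length, an entry for each row: "linear": the shift along the tool's x, y, z in mm, a list of three; "spin": the turn about the tool's z in rad. In form: {"linear": [[tx, ty, tz], ...], "spin": [spin, ...]}. A call has 1 to 10 rows; each row is the pose to reach, as a shift and turn from the pose commanded when the call began, along the tool's axes at that moment; what a row does not reach only later rows make up. A row lasts 1/10 s, in which the tool goes at most 50 mm and 8.59 degrees, less where a joint would pass 70% of its speed; a pose out of reach is approached as far as the arm can. A call with a gripper value outside its range is refused whole. "fingers" is the finger opening in mm, from 0 to 85.4, set as the call begins (left out, the last holds). The fingers move at their own pace and stop on an object; "newtons" is the grip in N (left out, the last holds). Time passes only in rows, so rows that repeat a pose let the fingers close. It gives the time, the measured TCP pose, the force, the opening and the grip force at its end, in the units of the state.
- get_state(): the state, without advancing time (a new reading comes with each control period).
- snapshot(name): name is "scene" or "side" or "wrist"; returns the picture (400x640x3 uint8, blue, green, red); there is no depth.
- calibration(name): a dict with "fx", "fy", "cx", "cy" (pixels), "R" (3x3) and "t" (3): a world point X has camera coordinates R X + t. Camera axes: x right, y down, z forward; pixel columns grow to the right and rows downward; lengths in m; the calibration is good to about 2 mm. The wrist camera is an equidistant fisheye: a pixel r from the principal point sees the ray r / f radians off the axis. A picture is of the moment at which its call begins: read the wrist's pose just before it. calibration takes no time and is no camera call; for the wrist camera it gives the pose at the moment of the call.
- hand_in(): hands the job in; it is judged then, once.
The state is a dict: "time": time; "joint_positions": joint angles; "joint_velocities": joint speeds; "joint_efforts": joint torques, N m; "position": TCP position; "tcp_rot": TCP orientation; "force": force on the tool from outside, world axes, zero at the start; "torque": the same for the moment, N m; "grip_width": opening from 0.0 (shut) to 1.0 (fully open); "grip_force": force on a finger pad.
Only numpy, scipy, OpenCV 4.12 (cv2) and the standard library are available. Lean on these libraries where they do the work, as an engineer would, in place of code of your own. Each camera call takes 0.05 s, during which the arm holds its last target. There are 200 camera calls.

TASK

The run-out check on this brake disc is finished, so reset its row of five orange station flags. With the fingertips, starting at the yellow end of the curved rail, stroke lightly along the row so that the flags fold down flat one after another in order, and finish with all five lying down. Only touch, never press hard or lift anything; do not turn the disc, and leave the things lying on and around the stand where they are.

Things in the scene. Friction and masses are not known exactly. Their poses are not given: they have to be found in the camera images.
- stand: Bolted-down run-out stand: grey foot with a brake disc, and towards the robot a rigid dark curved rail about the disc's axis, 34 mm wide, top 33 mm up. Origin on the disc's axis at table height, z up. Rail centre line at angle a: x = -170 cos a, y = 170 sin a mm, a from -70 to +70 degrees
- rail_yellow (a point): middle of the yellow first piece of the rail, on its top, 33 mm above the table, at a = -65 degrees: the row begins here; flags 1 to 5 follow at a = -50, -25, 0, 25, 50
- disc_mark (a point): white dash on the upper face of the brake disc, 117 mm from the disc's axis, 40 mm above the table. The steel disc is 260 mm across, its friction face 40 mm above the table, its dark middle (144 mm across) 62 mm; it turns easily on its spindle
- flag0_hinge (a point): middle of the hinge pin of orange flag number 1 counted from the yellow end, on the rail's centre line at a = -50 degrees, 36 mm above the table. Each flag: orange plate 26 mm wide, 4 mm thick, reaching 36 mm from its pin; folds along the row away from the yellow end, slight friction (0.01 N m), stays where left; top 38 mm above the table when flat
- flag0 (a joint): angle of flag number 1: 0 standing upright, 1.57 lying flat along the rail pointing away from the yellow end (rad)
- flag1_hinge (a point): middle of the hinge pin of orange flag number 2 counted from the yellow end, on the rail's centre line at a = -25 degrees, 36 mm above the table
- flag1 (a joint): angle of flag number 2: 0 standing upright, 1.57 lying flat along the rail pointing away from the yellow end (rad)
- flag2_hinge (a point): middle of the hinge pin of orange flag number 3 counted from the yellow end, on the rail's centre line at a = 0 degrees, 36 mm above the table
- flag2 (a joint): angle of flag number 3: 0 standing upright, 1.57 lying flat along the rail pointing away from the yellow end (rad)
- flag3_hinge (a point): middle of the hinge pin of orange flag number 4 counted from the yellow end, on the rail's centre line at a = 25 degrees, 36 mm above the table
- flag3 (a joint): angle of flag number 4: 0 standing upright, 1.57 lying flat along the rail pointing away from the yellow end (rad)
- flag4_hinge (a point): middle of the hinge pin of orange flag number 5 counted from the yellow end, on the rail's centre line at a = 50 degrees, 36 mm above the table
- flag4 (a joint): angle of flag number 5: 0 standing upright, 1.57 lying flat along the rail pointing away from the yellow end (rad)
- hub_nut: brass ring nut, 38 mm across, 22 mm tall, loose on the middle of the disc; origin at the centre of its underside. To be left alone
- socket: steel socket, 30 mm across, 38 mm tall, standing on the table just outside the rail; origin at the centre of its underside. To be left alone
- brake_pad: brake pad, 50 x 115 x 16 mm, lying on the table; origin at the centre of its underside. To be left alone
- cleaner: white bottle with red cap, 64 mm across, 170 mm tall; origin at the centre of its underside. To be left alone
- spool: black spool with green core, 90 mm across, 60 mm tall; origin at the centre of its underside. To be left alone
- screwdriver: red-handled screwdriver lying on the table; origin at the underside. To be left alone

How it is judged:
On the way, in this order (a step that is already met when the one before it is completed fails the run):
1. the first flag from the yellow end is folded down (value of joint flag0 above 1.31 rad and not (value of joint flag1 above 1.31 rad) and not (value of joint flag2 above 1.31 rad) and not (value of joint flag3 above 1.31 rad) and not (value of joint flag4 above 1.31 rad)), for 0.1 s.
2. the second flag from the yellow end is folded down (value of joint flag1 above 1.31 rad and not (value of joint flag2 above 1.31 rad) and not (value of joint flag3 above 1.31 rad) and not (value of joint flag4 above 1.31 rad)), for 0.1 s.
3. the third flag from the yellow end is folded down (value of joint flag2 above 1.31 rad and not (value of joint flag3 above 1.31 rad) and not (value of joint flag4 above 1.31 rad)), for 0.1 s.
4. the fourth flag from the yellow end is folded down (value of joint flag3 above 1.31 rad and not (value of joint flag4 above 1.31 rad)), for 0.1 s.
5. the fifth flag from the yellow end is folded down (value of joint flag4 above 1.31 rad), for 0.1 s.
At the end, for the whole second after the job is handed in: all five flags lie within 15 degrees of flat and at rest; the disc's mark is within 15 mm and every loose thing within 20 mm of where it started (value of joint each of flag0, flag1, flag2, flag3, flag4 above 1.31 rad and velocity of joint each of flag0, flag1, flag2, flag3, flag4 below 0.1 rad/s and distance of disc_mark from where it was at the start of the episode below 0.015 m and distance of each of hub_nut, socket, brake_pad, cleaner, spool, screwdriver from where it was at the start of the episode below 0.02 m); the robot touches nothing.
It fails at once if the stand, its flags or its disc is pressed with more than 20 N (contact force between any of the fingers, the arm and stand above 20 N).
It fails at once if the disc is turned (its mark moves more than 15 mm) (distance of disc_mark from where it was at the start of the episode above 0.015 m).
It fails at once if a loose thing is lifted, carried or pushed more than 20 mm (distance of any of hub_nut, socket, brake_pad, cleaner, spool, screwdriver from where it was at the start of the episode above 0.02 m).
It also fails if it takes over 48 s, if anything falls off the work surface, if the arm or the gripper's body presses on something with over 40 N, if the wrist force passes 120 N, or if a joint passes its speed limit or range.

## Working session

There is one attempt and no reset: what is moved stays moved. The work goes in short steps, Python scripts to look and compute and a tool call to move; the robot and the scene stay as the last step left them, time stands still between calls to the robot, and variables do not carry over. Pictures are saved under pics/ and viewed, at most 10 in all, crops included, and the job is handed in when it is done.

Besides the shell and the picture viewer there is one more tool, called after "Call:" as name([rows], argument=value, ...), one row to a line, values as JSON. step_arm: Moves the arm, as the interface text tells. Its arguments: {"type":"object","properties":{"linear":{"type":"array","items":{"type":"array","items":{"type":"number"}}},"spin":{"type":"array","items":{"type":"number"}},"fingers":{"type":"number"},"newtons":{"type":"number"}},"required":["linear","spin"]}

```bash
mkdir -p pics; python3 - <<'E'
from station import *
import cv2,numpy as np
for n in("scene","side"):
    cv2.imwrite(f"pics/{n}0.png",snapshot(n)); c=calibration(n); print(n,{k:np.round(v,4).tolist() for k,v in c.items()})
s=get_state();print(s["position"],s["tcp_rot"],s["time"],s["grip_width"])
E
```

```text
scene {'fx': 506.608, 'fy': 506.608, 'cx': 325.5481, 'cy': 195.254, 'R': [[0.4076, 0.9131, -0.0123], [0.6475, -0.2984, -0.7012], [-0.6439, 0.2779, -0.7128]], 't': [-0.2287, -0.3059, 1.7738]}
side {'fx': 493.8511, 'fy': 493.8511, 'cx': 309.776, 'cy': 201.2105, 'R': [[-0.9894, -0.1452, -0.0016], [-0.083, 0.5744, -0.8144], [0.1192, -0.8056, -0.5804]], 't': [0.5726, 0.0885, 1.4056]}
[ 0.21005993 -0.48087039  0.23087151] [-4.81053733e-04  9.78878610e-01  2.04441762e-01 -3.79492701e-05] 0.1 0.9969148357357162
```

View pics/scene0.png

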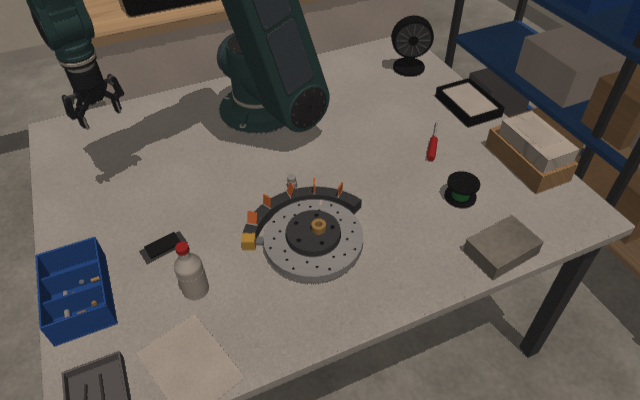

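View pics/side0.png

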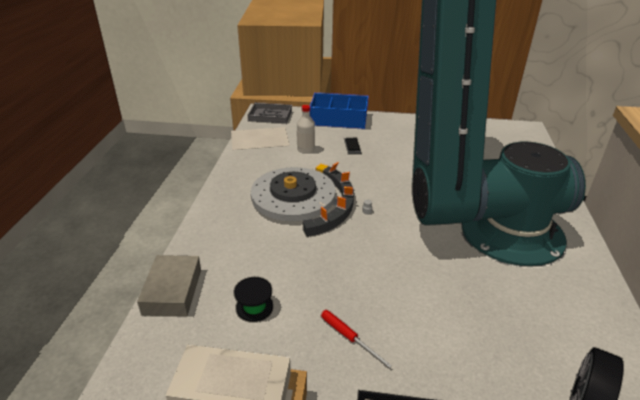

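The scene view shows the disc at (313,236), the yellow piece at (249,241), flags from (253,218) to (340,188), and the socket at (291,181). The side view confirms this. Next I fit the stand pose.

```bash
cat > fit.py <<'E'
import cv2,numpy as np
from station import calibration
from scipy.optimize import least_squares
C={n:calibration(n) for n in("scene","side")}
def proj(n,X):
    c=C[n];p=np.asarray(X)@np.array(c["R"]).T+c["t"]
    return p[:,:2]/p[:,2:]*[c["fx"],c["fy"]]+[c["cx"],c["cy"]]
def onplane(n,uv,z):
    c=C[n];R=np.array(c["R"]);o=-R.T@c["t"];d=R.T@[(uv[0]-c["cx"])/c["fx"],(uv[1]-c["cy"])/c["fy"],1]
    return o+d*(z-o[2])/d[2]
def world(p,a,r=.17,z=.033):
    a=np.radians(a);q=np.stack([-r*np.cos(a),r*np.sin(a)],-1);c,s=np.cos(p[2]),np.sin(p[2])
    return np.c_[q@np.array([[c,s],[-s,c]])+p[:2],np.full(len(q),z)]
E
python3 - <<'E'
from fit import *
A=np.array([-50,-25,0,25,50.])
obs={}
for n,(x0,x1,y0,y1) in {"scene":(235,375,170,250),"side":(300,360,155,235)}.items():
    im=cv2.imread(f"pics/{n}0.png");h=cv2.cvtColor(im,cv2.COLOR_BGR2HSV)
    m=cv2.inRange(h,(5,150,90),(15,255,255));k=np.zeros_like(m);k[y0:y1,x0:x1]=m[y0:y1,x0:x1]
    _,_,st,ce=cv2.connectedComponentsWithStats(k);print(n,[(s[4],c.round(1).tolist()) for s,c in zip(st[1:],ce[1:]) if s[4]>8])
    obs[n]=np.array([c for s,c in zip(st[1:],ce[1:]) if s[4]>8])
    cv2.imwrite(f"pics/{n}crop.png",cv2.resize(im[y0-10:y1+40,x0-10:x1+30],None,fx=4,fy=4,interpolation=cv2.INTER_CUBIC))
def res(p):
    r=[]
    for n,o in obs.items():
        P=proj(n,world(p,A,z=.056)); d=np.linalg.norm(o[:,None]-P[None],axis=2); r+= list((o-P[d.argmin(1)]).ravel())
    return r
best=min((least_squares(res,[*onplane("scene",(313,236),.06)[:2],y],loss="soft_l1") for y in np.arange(-1,1.1,.25)),key=lambda s:s.cost)
p=best.x;print(p,best.cost,np.round(res(p),1));np.save("p.npy",p)
for n in C: print(n,"centre nut",proj(n,[[*p[:2],.084]]).round(),"yellow",proj(n,world(p,[-65])).round())
print("rail",world(p,[-65,-50,-25,0,25,50,67]).round(3))
print("socket",onplane("scene",(291,177),.038),onplane("side",(368,203),.038))
print("bottle",onplane("scene",(182,247),.17),onplane("side",(306,108),.17))
E
```

```text
scene [(np.int32(14), [314.0, 184.5]), (np.int32(58), [290.2, 188.7]), (np.int32(34), [339.7, 188.2]), (np.int32(74), [266.5, 200.0]), (np.int32(101), [252.0, 216.8])]
side [(np.int32(28), [333.4, 166.8]), (np.int32(58), [344.5, 176.2]), (np.int32(64), [348.0, 190.0]), (np.int32(84), [341.2, 201.8]), (np.int32(57), [323.5, 212.6])]
[ 0.64103303 -0.069408    0.0047747 ] 4.050986041566929 [-1.   0.2  1.1  0.4 -1.  -0.1 -0.2  0.1  0.5 -0.9  0.5  1.5 -0.7  0.3
 -0.6  0.9  0.  -0.7  0.2 -0.5]
scene centre nut [[313. 223.]] yellow [[248. 236.]]
side centre nut [[293. 177.]] yellow [[322. 167.]]
rail [[ 0.57  -0.224  0.033]
 [ 0.532 -0.2    0.033]
 [ 0.487 -0.142  0.033]
 [ 0.471 -0.07   0.033]
 [ 0.487  0.002  0.033]
 [ 0.531  0.06   0.033]
 [ 0.574  0.087  0.033]]
socket [ 0.41215091 -0.04276054  0.038     ] [ 0.4096173 -0.0318279  0.038    ]
bottle [ 0.65487023 -0.38811194  0.17      ] [ 0.64627692 -0.37323478  0.17      ]
```

```bash
cat >> fit.py <<'E'
def rel(X):
    from station import get_state
    from scipy.spatial.transform import Rotation as Ro
    s=get_state();q=s["tcp_rot"];return ((np.asarray(X)-s["position"])@Ro.from_quat([*q[1:],q[0]]).as_matrix()*1e3).round()
E
python3 -c "
from fit import *
p=np.load('p.npy');print(rel(world(p,[-67],z=.15)))"
```

```text
[[437. -87.  81.]]
```

Call:
step_arm([
  [40,-8,0],
  [85,-17,0],
  [130,-26,0],
  [175,-35,0],
  [220,-44,10],
  [265,-53,20],
  [310,-62,35],
  [355,-71,50],
  [400,-80,65],
  [437,-87,81],
], spin=[0,0,0,0,0,0,0,0,0,0], fingers=0)

```text
time: 1.1
position: [0.5774, -0.2246, 0.1494]
tcp_rot: [-0.0, 0.979, 0.205, -0.0]
force: [0.2, 0.1, -0.1]
grip_width: 0.002
grip_force: 0.0
```

Call:
step_arm([
  [0,0,0],
  [0,0,0],
  [0,0,0],
], spin=[0,0,0])

```text
time: 1.4
position: [0.5753, -0.227, 0.1505]
tcp_rot: [0.0, 0.979, 0.204, -0.0]
force: [0.2, -0.4, 0.4]
grip_width: -0.0
grip_force: 0.0
```

```bash
python3 - <<'E'
from fit import *
from station import *
p=np.load('p.npy')
c=calibration("wrist");im=snapshot("wrist");print(get_state()["position"],get_state()["time"],get_state()["force"])
def fish(X):
    q=np.asarray(X)@np.array(c["R"]).T+c["t"];rho=np.linalg.norm(q[:,:2],axis=1);th=np.arctan2(rho,q[:,2])
    return q[:,:2]/rho[:,None]*(th*c["fx"])[:,None]+[c["cx"],c["cy"]]
for u in fish(np.r_[world(p,[-70,-65,-60,-50,-25,0,25,50],z=.036),[[*p[:2],.084]]]): cv2.circle(im,tuple(int(v) for v in u.round()),3,(255,0,255),-1)
cv2.imwrite("pics/w1.png",im)
E
```

```text
[ 0.57522502 -0.22724006  0.15080496] 1.45 [0.64066777 0.83800785 0.05815183]
```

View pics/w1.png

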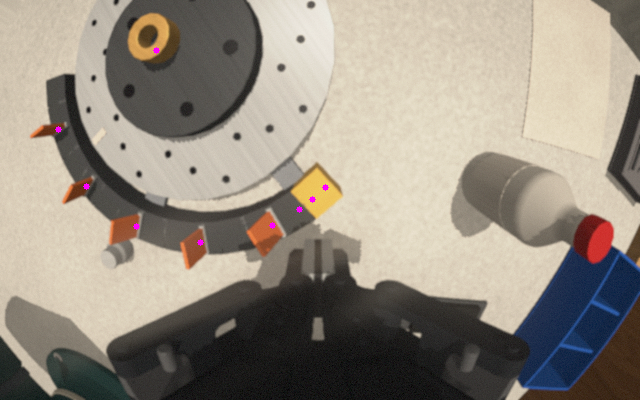

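The flags, yellow piece at (317,190) and nut at (150,37) lie a few mm off the predicted points. I'll rectify onto the rail plane to correct this.

```bash
python3 - <<'E'
from fit import *
from station import *
p=np.load('p.npy')
c=calibration("wrist");im=snapshot("wrist")
X,Y=np.meshgrid(np.arange(.40,.70,.0005),np.arange(-.26,.14,.0005)) # col: x, row: y
def ortho(z):
    P=np.stack([X,Y,np.full_like(X,z)],-1);q=P@np.array(c["R"]).T+c["t"];rho=np.linalg.norm(q[...,:2],axis=-1);th=np.arctan2(rho,q[...,2])
    uv=(q[...,:2]/rho[...,None]*(th*c["fx"])[...,None]+[c["cx"],c["cy"]]).astype(np.float32)
    return cv2.remap(im,uv[...,0],uv[...,1],cv2.INTER_LINEAR)
o=ortho(.033);np.save("o33.npy",o)
for r in(.153,.170,.187):
    w=world(p,np.linspace(-70,70,60),r);pts=((w[:,:2]-[.40,-.26])/.0005).round().astype(np.int32)
    cv2.polylines(o,[pts],False,(255,0,255),1)
for a in(-70,-60,-50,-25,0,25,50):
    pts=((world(p,[a,a],np.array([.153,.187]))[:,:2]-[.40,-.26])/.0005).round().astype(np.int32);cv2.line(o,tuple(map(int,pts[0])),tuple(map(int,pts[1])),(0,255,0),1)
o=o[:, :600]
cv2.imwrite("pics/o.png",cv2.rotate(o,cv2.ROTATE_90_CLOCKWISE))
E
```

```text
(no output)
```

View pics/o.png

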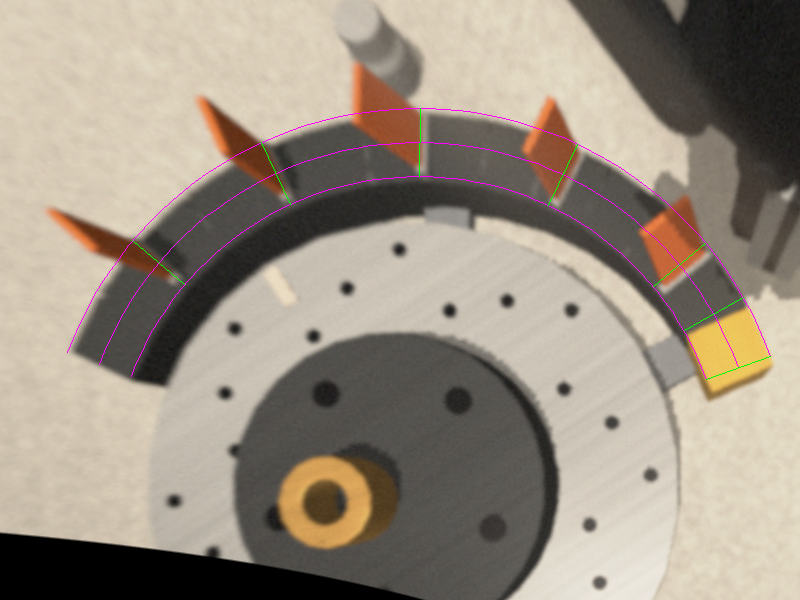

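Against the overlay, the rail sits about 2.5 mm further in +x and 1 mm further in −y; the yaw is fine. The socket at (360,25) is well clear. I'll apply the shift and plan the stroke.

```bash
python3 - <<'E'
from fit import *
from station import get_state
from scipy.spatial.transform import Rotation as Ro
p=np.load('p.npy')+[.0025,-.001,0];np.save("p2.npy",p)
print("down",rel(world(p,[-67],z=.042)).tolist(), rel(world(p,[-67],z=.15)).tolist())
q=get_state()["tcp_rot"];R=Ro.from_quat([*q[1:],q[0]]).as_matrix()
w=world(p,np.linspace(-67,66,51),z=.042)
for i in range(5): print([[int(x),int(y),0] for x,y,_ in ((w[10*i+1:10*i+11]-w[10*i])@R*1e3).round()])
E
```

```text
down [[2.0, 1.0, 109.0]] [[2.0, 1.0, 1.0]]
[[-5, -6, 0], [-10, -12, 0], [-15, -18, 0], [-20, -25, 0], [-24, -31, 0], [-28, -38, 0], [-31, -45, 0], [-34, -53, 0], [-37, -60, 0], [-40, -67, 0]]
[[-2, -8, 0], [-4, -15, 0], [-5, -23, 0], [-6, -31, 0], [-7, -39, 0], [-8, -47, 0], [-8, -54, 0], [-7, -62, 0], [-6, -70, 0], [-5, -78, 0]]
[[1, -8, 0], [3, -15, 0], [5, -23, 0], [8, -30, 0], [11, -38, 0], [14, -45, 0], [18, -52, 0], [22, -59, 0], [26, -66, 0], [30, -72, 0]]
[[5, -6, 0], [10, -12, 0], [15, -18, 0], [21, -24, 0], [27, -29, 0], [33, -34, 0], [39, -39, 0], [46, -43, 0], [52, -47, 0], [59, -51, 0]]
[[7, -3, 0], [14, -7, 0], [22, -9, 0], [29, -12, 0], [37, -14, 0], [45, -16, 0], [52, -17, 0], [60, -18, 0], [68, -19, 0], [76, -19, 0]]
```

Call:
step_arm([
  [2,1,25],
  [2,1,50],
  [2,1,75],
  [2,1,92],
  [2,1,102],
  [2,1,109],
  [2,1,109],
  [2,1,109],
], spin=[0,0,0,0,0,0,0,0])

```text
time: 2.3
position: [0.5783, -0.2269, 0.042]
tcp_rot: [0.0, 0.979, 0.204, 0.0]
force: [0.6, 0.4, 0.4]
grip_width: -0.003
grip_force: 0.0
```

Call:
step_arm([
  [-5,-6,0],
  [-10,-12,0],
  [-15,-18,0],
  [-20,-25,0],
  [-24,-31,0],
  [-28,-38,0],
  [-31,-45,0],
  [-34,-53,0],
  [-37,-60,0],
  [-40,-67,0],
], spin=[0,0,0,0,0,0,0,0,0,0])

```text
time: 3.3
position: [0.514, -0.1807, 0.0412]
tcp_rot: [-0.0, 0.979, 0.204, -0.0]
force: [0.3, 0.4, 0.3]
grip_width: -0.001
grip_force: 0.1
```

Call:
step_arm([
  [-2,-8,0],
  [-4,-15,0],
  [-5,-23,0],
  [-5,-23,0],
  [-5,-23,0],
], spin=[0,0,0,0,0])

```text
time: 3.8
position: [0.5009, -0.1621, 0.0414]
tcp_rot: [0.0, 0.979, 0.205, 0.0]
force: [0.4, -0.2, 0.3]
grip_width: 0.003
grip_force: 0.0
```

```bash
python3 -c "
from station import *;import cv2
cv2.imwrite('pics/w2.png',snapshot('wrist'));print(get_state()['position'])"
```

```text
[ 0.50101623 -0.16225842  0.04133773]
```

View pics/w2.png

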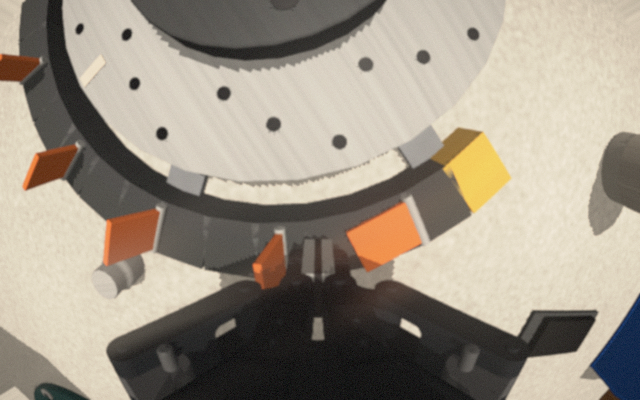

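Flag 1 lies flat at (385,235); flag 2 at (270,260) is still upright. I'll carry on.

Call:
step_arm([
  [-1,-8,0],
  [-2,-16,0],
  [-3,-24,0],
  [-3,-31,0],
  [-2,-39,0],
  [-1,-47,0],
  [0,-55,0],
], spin=[0,0,0,0,0,0,0])

```text
time: 4.55
position: [0.4785, -0.1109, 0.0413]
tcp_rot: [-0.0, 0.979, 0.205, -0.0]
force: [-0.2, -0.7, 0.1]
grip_width: -0.002
grip_force: 0.1
```

Call:
step_arm([
  [1,-8,0],
  [3,-15,0],
  [5,-23,0],
  [8,-30,0],
  [11,-38,0],
  [14,-45,0],
  [18,-52,0],
  [22,-59,0],
  [26,-66,0],
  [30,-72,0],
], spin=[0,0,0,0,0,0,0,0,0,0])

```text
time: 5.55
position: [0.4775, -0.033, 0.0413]
tcp_rot: [-0.0, 0.979, 0.205, -0.0]
force: [0.5, 0.7, 0.5]
grip_width: -0.001
grip_force: 0.1
```

Call:
step_arm([
  [5,-6,0],
  [10,-12,0],
  [15,-18,0],
  [21,-24,0],
  [27,-29,0],
  [33,-34,0],
  [39,-39,0],
  [46,-43,0],
  [52,-47,0],
  [59,-51,0],
], spin=[0,0,0,0,0,0,0,0,0,0])

```text
time: 6.55
position: [0.5114, 0.0371, 0.0413]
tcp_rot: [-0.0, 0.979, 0.204, -0.0]
force: [-0.2, -0.1, 0.3]
grip_width: -0.0
grip_force: 0.0
```

Call:
step_arm([
  [7,-3,0],
  [14,-7,0],
  [22,-9,0],
  [29,-12,0],
  [37,-14,0],
  [45,-16,0],
  [52,-17,0],
  [60,-18,0],
  [68,-19,0],
  [76,-19,0],
], spin=[0,0,0,0,0,0,0,0,0,0])

```text
time: 7.55
position: [0.5737, 0.0848, 0.0413]
tcp_rot: [-0.0, 0.979, 0.204, 0.0]
force: [-0.1, 1.0, -0.2]
grip_width: -0.002
grip_force: 0.0
```

Call:
step_arm([
  [0,0,0],
  [0,0,-10],
  [0,0,-30],
  [0,0,-60],
  [0,0,-90],
  [0,0,-120],
  [0,0,-120],
  [0,0,-120],
], spin=[0,0,0,0,0,0,0,0])

```text
time: 8.35
position: [0.5731, 0.0843, 0.1621]
tcp_rot: [0.0, 0.979, 0.204, 0.001]
force: [-0.2, 0.6, -0.6]
grip_width: 0.003
grip_force: 0.0
```

```bash
python3 -c "
from station import *;import cv2,numpy as np
cv2.imwrite('pics/w3.png',np.vstack([snapshot('wrist')[:330],cv2.resize(snapshot('scene')[140:270,160:400],(640,347))])[:600]);print(get_state()['position'],get_state()['time'])"
```

```text
[0.57252    0.08432195 0.16077913] 8.45
```

View pics/w3.png

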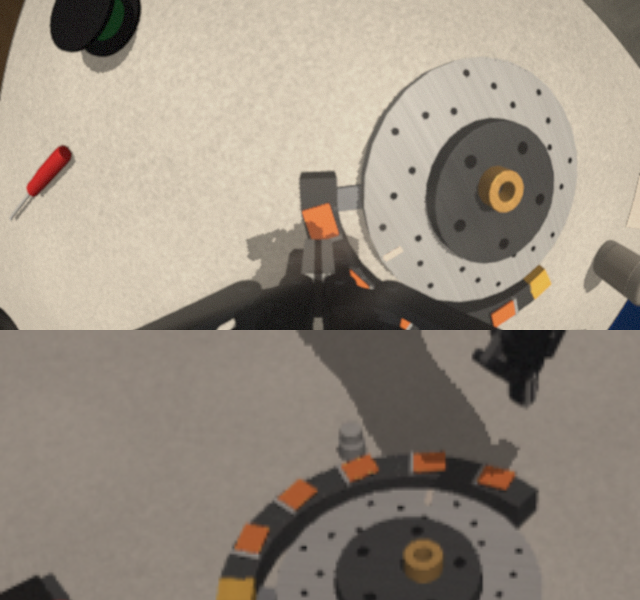

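All five flags lie flat, from (253,540) to (497,477) in the lower view. The socket, nut and disc mark look unmoved.

```bash
python3 -c "
from station import *;print(hand_in())"
```

```text
the job is handed in; nothing more can be done
None
```

I stroked the five flags down in order from the yellow end; in the last pictures all five lie flat and the disc and loose things look unmoved, and the job is handed in (no verdict was returned).

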